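Clamp the note blocks in the padding press

ROBOT

A 7-joint arm with a two-finger parallel gripper is mounted at the origin on a cart in front of the work surface, level with it; the furniture and walls round the work are solid. World frame = base frame: x ahead of the robot, y to its left, z up, the work surface at z = 0. Lengths are in m, angles in rad, forces in N, time in s.
With the tool pointing down it reaches from about 0.425 to 0.825 m from the base axis. Payload 3.6 kg.
Tool frame: the origin (TCP) lies where the fingers leave the gripper's body, on its centre line; the fingertips stand 84 mm ahead of it and the grasp point (between the pads) lies 65 mm ahead of it; z points along the fingers, y is the line along which they close (so a half turn about z gives the same grasp; the last joint's range is limited). The gripper opens to 93 mm and grips with 3 to 60 N. Pads are 15 mm wide; open, the fingers measure 128 mm over their backs; the gripper's body (75 mm by 188 mm) begins 65 mm behind the grasp point.
Start: joints at [1.115, 0.615, -0.013, 1.423, 0.008, 1.103, -0.04], TCP at [0.271, -0.591, 0.303] pointing down, gripper open.
Joint ranges: [-3.12, 3.12], [-0.3, 2.06], [-1.34, 1.32], [0.26, 2.42], [-1.36, 4.5], [0.01, 1.98], [-2.84, 2.84]. Speed limits (rad/s): [2.79, 2.79, 3.14, 3.14, 3.14, 3.14, 3.14].

INTERFACE

Orientations are given as a 3x3 rotation matrix whose columns are the frame's x, y, z axes.
In Python, from rig import read_state, grab_frame, camera_model, sign_off gives the robot as it stands.
- The arm moves only by the tool carry_out, never from a script. Its argument "commands" is a list that holds one entry, the list of rows, each a list of 7 numbers: the closure, from 0 (fully open) to 1 (shut), then the shift along the tool's x, y, z in m, then the turn, a rotation vector about the tool's x, y, z in degrees. In form: [[[grip, tx, ty, tz, wx, wy, wz], ...]]. A call has 1 to 10 rows; each row shifts and turns the commanded pose from where the row before left it, along the tool's axes as they then stand; what a row does not reach is not made up. A row lasts 1/10 s, in which the tool goes at most 50 mm and 8.59 degrees, less where a joint would pass 70% of its speed; a pose out of reach is approached as far as the arm can. A call is refused whole if a number of a shift passes 0.05 or a number of a turn 8.59, either way. A call with a gripper value outside its range is refused whole. The fingers move at their own pace and stop on an object; "grip_force" is the grip in N (left out, the last holds). Time passes only in rows, so rows that do not move let the fingers close. It gives the time, the measured TCP pose, the force, the opening and the grip force at its end, in the units of the state.
- read_state(): the state, without advancing time (a new reading comes with each control period).
- grab_frame(name): name is "scene" or "side" or "wrist"; returns the picture (420x560x3 uint8, red, green, blue); there is no depth.
- camera_model(name): a dict with "fx", "fy", "cx", "cy" (pixels), "R" (3x3) and "t" (3): a world point X has camera coordinates R X + t. Camera axes: x right, y down, z forward; pixel columns grow to the right and rows downward; lengths in m; the calibration is good to about 2 mm. A picture is of the moment at which its call begins: read the wrist's pose just before it. camera_model takes no time and is no camera call; for the wrist camera it gives the pose at the moment of the call.
- sign_off(): hands the job in; it is judged then, once.
The state is a dict: "t": time; "joint_pos": joint angles; "qd": joint speeds; "joint_efforts": joint torques, N m; "position": TCP position; "tcp_rot": TCP orientation; "contact_force": force on the tool from outside, world axes, zero at the start; "torque": the same for the moment, N m; "width": finger opening in m; "grasp_force": force on a finger pad.
Only numpy, scipy, OpenCV 4.12 (cv2) and the standard library are available. Lean on these libraries where they do the work, as an engineer would, in place of code of your own. Each camera call takes 0.05 s, during which the arm holds its last target. There are 200 camera calls.

TASK

Clamp the two yellow note blocks in the blue press: with shut fingers, push a spoke of the wheel on top round clockwise (seen from above) until it comes to its stop, so that the plate is fully down on the blocks. Then push the yellow locking arm beside it round clockwise, to its stop, until it points at the wheel's hub. Only push with the fingers, never grip the wheel or the arm, do not shift the note blocks, and leave the other things where they stand.

Things in the scene. Friction and masses are not known exactly. Their poses are not given: they have to be found in the camera images.
- press: blue padding press, fixed to the worktop. Origin on the worktop under its wheel's axis; z up, x away from its front, y to its left along the beam (yaw differs from run to run). Base plate 140 (x) x 300 (y) x 18 mm, y from -170 to +130; beam 44 mm wide, y from -176 to +126, top at z = 92 mm, on two posts at y = +-105. Nothing of it is higher than 145 mm
- wheel_hub (a point): centre of the clamp wheel, on its vertical axis at spoke height (z = 124 mm); turns with it. Black hub, radius 21 mm, top 16 mm above this point (screw end up to 2 mm more). Four level spokes, 12 mm diameter, along this frame's x and y axes, with 20 mm balls centred 66 mm out. The beam's top is 26 mm below the spokes' undersides (a collar of 20 mm radius round the axis: 15 mm)
- red_ball (a point): centre of the one red ball on the end of a wheel spoke (the other three are black), 66 mm from the axis along the frame's -x, so it tells where the spokes are
- clamp_wheel (a joint): turn of the clamp wheel, rad, grows clockwise seen from above; it starts between 0 and 1.0, and 2.4 is the firm stop at which the plate is down on the note blocks (the plate goes down 5 mm per rad). At 0 the red ball points along the press's -x. Needs about 0.12 N m (2 to 3 N on a spoke) and stays where it is left.
- lock_pivot (a point): pivot of the yellow locking arm, on its vertical axis, 122 mm above the worktop, at 150 mm along the press's -y from the wheel's axis; boss of 14 mm radius. The arm is a bar 14 mm wide and 14 mm high (z 115 to 129 mm) along this frame's -x
- lock_tip (a point): centre of the rounded end (8 mm radius) of the locking arm, 58 mm from the pivot, 122 mm above the worktop
- lock_arm (a joint): swing of the locking arm, rad, grows clockwise seen from above: 0 = points to the press's front (its -x), 1.571 = firm stop, points along the beam to the wheel's hub (its +y), locked. Starts between 0 and 0.4. Needs about 0.06 N m (1 to 2 N near its end) and stays where it is left.
- note_block_1: block of yellow notes 50x50x24 mm, loose on the press's base (its underside 18 mm above the worktop) under the plate; origin at the centre of its underside
- note_block_2: second such block, beside the first
- glue_stick: glue stick, upright, 30 mm diameter, 96 mm high, stands just left of the press; origin at the centre of its underside; to be left alone
- stapler: black stapler 36x141x49 mm, near the front edge to the right of the press; origin at the centre of its underside; to be left alone
- packing_tape: brown roll of packing tape 80 mm diameter, 48 mm high, lying flat to the left of the press; origin at the centre of its underside; to be left alone
- staple_box: green box of staples 42x68x19 mm, near the front edge to the left of the press; origin at the centre of its underside; to be left alone
- red_clip: red bulldog clip 43x41x17 mm, lying at the left; origin at the centre of its underside; to be left alone

How it is judged:
On the way, in this order (a step that is already met when the one before it is completed fails the run):
1. the wheel is turned clockwise to its stop, the plate down on the blocks (value of joint clamp_wheel above 2.3 rad), for 0.2 s.
2. then the locking arm is swung to its stop (value of joint lock_arm above 1.45 rad), for 0.2 s.
At the end, for the whole second after the job is handed in: The wheel is within 0.1 rad of its stop at 2.4, the locking arm within about 0.12 rad of its stop at 1.571, both at rest, and both note blocks still lie under the plate (centres within 40 mm of the wheel's axis) (value of joint clamp_wheel above 2.3 rad and value of joint lock_arm above 1.45 rad and velocity of joint each of clamp_wheel, lock_arm below 0.05 rad/s and horizontal distance between each of note_block_1, note_block_2 and press below 0.04 m); the robot touches nothing.
It fails at once if a note block is pulled, pushed or lifted out of its place in the press (distance of any of note_block_1, note_block_2 from where it was at the start of the episode above 0.012 m).
It fails at once if a spoke or the hub of the wheel, or the locking arm, is gripped between the fingers instead of pushed (contact force between the fingers and press above 1 N and ((x of the grasp point in the frame of wheel_hub between -0.006 and 0.006 m and y of the grasp point in the frame of wheel_hub between -0.075 and 0.075 m and z of the grasp point in the frame of wheel_hub between -0.012 and 0.012 m) or (y of the grasp point in the frame of wheel_hub between -0.006 and 0.006 m and x of the grasp point in the frame of wheel_hub between -0.075 and 0.075 m and z of the grasp point in the frame of wheel_hub between -0.012 and 0.012 m) or (y of the grasp point in the frame of lock_pivot between -0.006 and 0.006 m and x of the grasp point in the frame of lock_pivot between -0.065 and 0.005 m and z of the grasp point in the frame of lock_pivot between -0.012 and 0.012 m))).
It fails at once if the glue stick, stapler, roll of packing tape, box of staples or red clip is picked up or shoved aside (more than 25 mm) (distance of any of glue_stick, stapler, packing_tape, staple_box, red_clip from where it was at the start of the episode above 0.025 m).
It also fails if it takes over 64 s, if anything falls off the work surface, if the arm or the gripper's body presses on something with over 40 N, if the wrist force passes 120 N, or if a joint passes its speed limit or range.

## Working session

There is one attempt and no reset: what is moved stays moved. The work goes in short steps, Python scripts to look and compute and a tool call to move; the robot and the scene stay as the last step left them, time stands still between calls to the robot, and variables do not carry over. Pictures are saved under pics/ and viewed, at most 10 in all, crops included, and the job is handed in when it is done.

Besides the shell and the picture viewer there is one more tool, called by a JSON object that holds its "api" and its "payload". carry_out: Moves the arm, as the interface text tells. Its arguments: {"type":"object","properties":{"commands":{"type":"array"},"grip_force":{"type":"number"}},"required":["commands"]}

```bash
mkdir -p pics
cat > h.py <<'E'
import numpy as np, cv2
from rig import read_state, grab_frame, camera_model, sign_off
def save(n,f):
    im=grab_frame(n); cv2.imwrite(f,im[:,:,::-1]); return im
def ray(m,u,v):
    R=np.array(m["R"]);t=np.array(m["t"])
    return -R.T@t, R.T@np.array([(u-m["cx"])/m["fx"],(v-m["cy"])/m["fy"],1.])
def onz(m,u,v,z):
    o,d=ray(m,u,v); return o+d*(z-o[2])/d[2]
def proj(m,X):
    c=np.array(m["R"])@np.array(X)+np.array(m["t"]); return m["fx"]*c[0]/c[2]+m["cx"], m["fy"]*c[1]/c[2]+m["cy"]
def tri(m1,p1,m2,p2):
    o1,d1=ray(m1,*p1);o2,d2=ray(m2,*p2)
    A=np.stack([d1,-d2],1);s=np.linalg.lstsq(A,o2-o1,rcond=None)[0]
    a=o1+s[0]*d1;b=o2+s[1]*d2; return (a+b)/2,np.linalg.norm(a-b)
E
python3 - <<'E'
from h import *
a=save("scene","pics/a.png");b=save("side","pics/b.png")
cv2.imwrite("pics/ab.png",cv2.resize(np.hstack([a,b])[:,:,::-1],(800,300)))
s=read_state();print(s["position"],s["tcp_rot"],s["t"])
for n,im in(("scene",a),("side",b)):
    h=cv2.cvtColor(im,cv2.COLOR_RGB2HSV)
    for c,lo,hi in(("red",(0,130,60),(6,255,255)),("red2",(174,130,60),(180,255,255)),("yel",(20,110,80),(34,255,255)),("blue",(98,110,40),(125,255,255))):
        k,l,st,ce=cv2.connectedComponentsWithStats(cv2.inRange(h,lo,hi))
        for i in range(1,k):
            if st[i,4]>25: print(n,c,st[i],ce[i].round(1))
E
```

```text
[ 0.27062942 -0.5904184   0.30172683] [[ 9.09037971e-01  4.16712146e-01 -9.77545726e-04]
 [ 4.16713291e-01 -9.09035675e-01  2.04321411e-03]
 [-3.71918018e-05 -2.26471551e-03 -9.99997435e-01]] 0.1
scene red [ 473    0   80  133 3987] [511.3  65.6]
scene red [ 445  131   62   77 2397] [476.6 167.9]
scene red [ 38 198   9  16  35] [ 41.4 206.3]
scene red [ 67 198  11  12  99] [ 71.7 203.4]
scene red [ 418  203   62   64 2045] [451.4 232. ]
scene red [223 222   9  13 100] [226.7 228. ]
scene red [424 268  25  19 139] [436.3 277.2]
scene red [148 281  14  13  98] [154.1 286.6]
scene red [388 293  14  17  54] [393.5 300.7]
scene red [ 387  302   78   48 1314] [431.8 332.1]
scene yel [313 180  16  15  61] [320.4 186.5]
scene yel [261 218  37  17 204] [280.2 226.2]
scene yel [ 22 328  67  32 553] [ 56.9 343.8]
scene blue [ 235  191   96   65 1736] [283.1 222.1]
side red [ 32  50  26  15 109] [46.7 57.1]
side red [14 55 11 10 32] [17.7 60.2]
side red [20 54 10  8 38] [25.  57.5]
side red [ 39  68  42  53 500] [60.3 92.6]
side red [ 26  98  29  83 750] [ 41.9 139.7]
side red [ 80 100   9   9  28] [ 83.9 104.8]
side red [ 63 112  25  19 106] [ 75.6 120.8]
side red [ 68 127  11  10  31] [ 72.7 132.1]
side red [  9 134   6  12  28] [ 11.3 139.5]
side red [  7 147   8  11  27] [ 10.  152.1]
side red [  0 173  19  26 150] [  7.  185.7]
side red [ 18 179  15  15  73] [ 26.2 187.9]
side red [286 186   6   9  28] [287.4 189.7]
side red [  0 198  46  33 530] [ 20.5 213.1]
side red [ 15 226   9   8  31] [ 18.8 229.3]
side yel [238 227  24  12 144] [250.3 231.8]
side yel [268 235   9   8  45] [271.8 238.6]
side blue [276 197   9   9  27] [280.8 200.9]
side blue [286 214  11   7  39] [290.6 216.6]
side blue [268 219   7  10  35] [270.9 222.7]
side blue [251 234  17  13  56] [259.9 241.2]
side blue [241 245  15  10  63] [247.8 250.3]
side blue [266 249  15  16  74] [273.  255.8]
side blue [239 257  15   5  43] [247.2 259. ]
```

View pics/a.png

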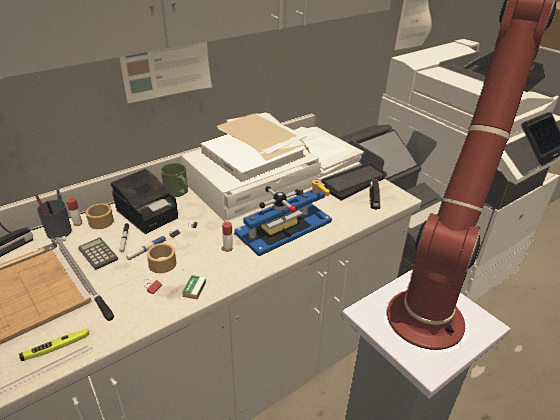

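View pics/b.png

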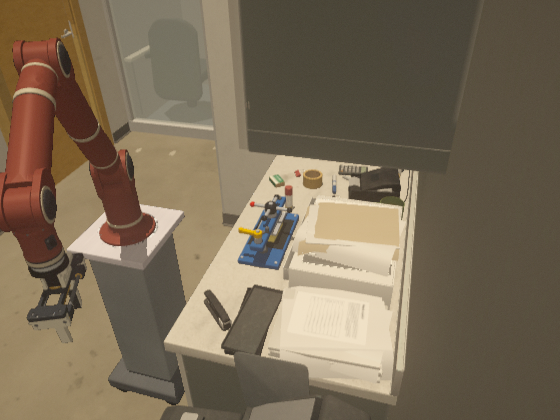

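The scene picture shows the press near (283,220), the red ball near (293,208) and the yellow arm near (320,187). In the side picture the red ball is at (252,204), the hub near (270,208) and the arm at (250,232). I'll enlarge both.

Run:
```python
from h import *
a=cv2.imread("pics/a.png")[170:260,225:345];b=cv2.imread("pics/b.png")[180:280,225:325]
A=cv2.resize(a,(400,300),interpolation=2);B=cv2.resize(b,(300,300),interpolation=2)
A=cv2.resize(a,None,fx=4,fy=4,interpolation=2);B=cv2.resize(b,(310,310),interpolation=2)
c=np.zeros((360,800,3),np.uint8);c[:360,:480]=A;c[:310,485:795]=B
cv2.imwrite("pics/c.png",c)
ms,md=camera_model("scene"),camera_model("side")
print(tri(ms,(293,207.5),md,(252,204.5)),onz(ms,293,207.5,.124),onz(md,252,204.5,.124))
print(onz(ms,280,199,.14),onz(md,270,207,.14))
```

```text
(array([0.46068228, 0.0891757 , 0.12497108]), np.float64(0.0010373230425923625)) [0.46233754 0.08843099 0.124     ] [0.45987437 0.08998655 0.124     ]
[0.50274815 0.10810844 0.14      ] [0.53136335 0.06871101 0.14      ]
```

View pics/c.png

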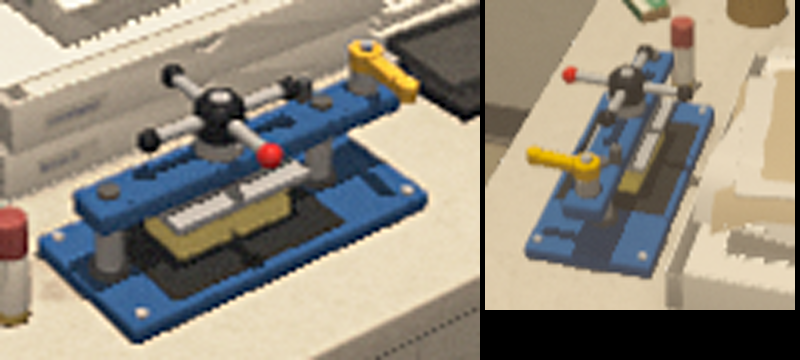

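The enlargement shows the wheel's four balls, the hub, and the yellow arm's boss and tip in both views. Next I'll triangulate them.

Run:
```python
from h import *
ms,md=camera_model("scene"),camera_model("side")
S=lambda x,y:(225+(x-.0)/4,170+y/4.); D=lambda x,y:(225+(x-485)/3.1,180+y/3.1)
P={}
for n,s,d in(("red",(269,155),(570,75)),("hub",(219,112),(626,88)),("opp",(172,76),(685,93)),("nL",(149,140),(646,55)),("nR",(298,89),(612,118)),("boss",(366,50),(590,164)),("tip",(410,92),(533,155))):
    P[n],e=tri(ms,S(*s),md,D(*d)); print(n,P[n].round(4),round(e,4))
c=(P["red"]+P["opp"]+P["nL"]+P["nR"])/4;print("c",c)
for n in P: print(n,np.linalg.norm((P[n]-c)[:2]).round(4),np.degrees(np.arctan2(*(P[n]-c)[1::-1])).round(1))
v=P["tip"]-P["boss"];print(np.linalg.norm(v[:2]),np.degrees(np.arctan2(v[1],v[0])))
```

```text
red [0.46   0.0934 0.1229] 0.0005
hub [0.5277 0.0887 0.1212] 0.0028
opp [0.5919 0.091  0.1225] 0.002
nL [0.5297 0.1555 0.1211] 0.0007
nR [0.5256 0.0207 0.1231] 0.013
boss [ 0.5313 -0.0595  0.1257] 0.0041
tip [ 0.4681 -0.0535  0.1209] 0.0028
c [0.52678208 0.0901485  0.12242211]
red 0.0669 177.2
hub 0.0018 -56.8
opp 0.0651 0.8
nL 0.0654 87.4
nR 0.0695 -91.0
boss 0.1497 -88.3
tip 0.1552 -112.2
0.06347144461266042 174.572468414629
```

{"api": "carry_out", "payload": {"commands": [[[1,0.0315,-0.0343,0,0,0,0],[1,0.0315,-0.0343,0,0,0,0],[1,0.0315,-0.0343,0,0,0,0],[1,0.0315,-0.0343,0,0,0,0],[1,0.0315,-0.0343,0,0,0,0],[1,0.0315,-0.0343,0,0,0,0],[1,0.0315,-0.0343,0,0,0,0],[1,0.0315,-0.0343,0,0,0,0],[1,0.0315,-0.0343,0,0,0,0],[1,0.0315,-0.0343,0,0,0,0]]]}}

```text
t: 1.1
position: [0.4143, -0.1459, 0.3027]
tcp_rot: [[0.909, 0.417, -0.0], [0.417, -0.909, 0.0], [-0.0, -0.0, -1.0]]
contact_force: [0.9, 0.1, -0.5]
width: 0.0172
grasp_force: 0.0
```

{"api": "carry_out", "payload": {"commands": [[[1,0.0315,-0.0343,0,0,0,0],[1,0.0315,-0.0343,0,0,0,0],[1,0.0315,-0.0343,0,0,0,0],[1,0.0315,-0.0343,0,0,0,0],[1,0,0,0,0,0,-8.5],[1,0,0,0,0,0,-8.5],[1,0,0,0,0,0,-8.5],[1,0,0,0,0,0,-8.5],[1,0,0,0,0,0,-8.5],[1,0,0,0,0,0,-8.5]]]}}

```text
t: 2.1
position: [0.4713, 0.0294, 0.3025]
tcp_rot: [[0.242, 0.97, -0.001], [0.97, -0.242, -0.0], [-0.0, -0.001, -1.0]]
contact_force: [-0.1, -0.2, 0.7]
width: 0.0001
grasp_force: 0.0
```

{"api": "carry_out", "payload": {"commands": [[[1,0,0,0,0,0,-8.5],[1,0,0,0,0,0,-8.5],[1,0,0,0,0,0,-8.5],[1,0,0,0,0,0,-8.5],[1,0,0,0,0,0,-8.5],[1,0,0,0,0,0,-8.5],[1,0,0,0,0,0,-8.5],[1,0,0,0,0,0,-8.5],[1,0,0,0,0,0,-8.5]]]}}

```text
t: 3.0
position: [0.4713, 0.0292, 0.3025]
tcp_rot: [[-0.887, 0.462, -0.001], [0.462, 0.887, -0.0], [0.001, -0.001, -1.0]]
contact_force: [-0.5, 0.3, 0.2]
width: 0.0007
grasp_force: 0.0
```

Run:
```python
from h import *
s=read_state();print(s["t"],s["position"],s["tcp_rot"].round(3) if hasattr(s["tcp_rot"],'round') else s["tcp_rot"],s["joint_pos"],s["width"])
m=camera_model("wrist");im=save("wrist","pics/w.png")
sc=grab_frame("scene")[:,:,::-1].copy();ms=camera_model("scene")
for y in(-.05,.05,.15):
    p=[tuple(int(round(q)) for q in proj(ms,(.645,y,z))) for z in(0,.185)]; cv2.line(sc,p[0],p[1],(0,255,0),1)
A=cv2.resize(sc[130:270,190:350],(400,350));B=cv2.resize(im[:,:,::-1],(400,300))
c=np.zeros((350,800,3),np.uint8);c[:,:400]=A;c[:300,400:]=B;cv2.imwrite("pics/d.png",c)
for n,X in dict(hub=(.527,.09,.124),red=(.461,.092,.124),boss=(.531,-.06,.122),tip=(.4735,-.0545,.122)).items(): print(n,np.round(proj(m,X)))
```

```text
3.0 [0.47133417 0.02923652 0.30245521] [[-0.887  0.462 -0.001]
 [ 0.462  0.887 -0.   ]
 [ 0.001 -0.001 -1.   ]] [ 0.41668971  0.42355937 -0.73867458  1.90323956  0.34781361  0.94707422
  0.60513462] 0.000691249857985103
hub [383. 238.]
red [350. 161.]
boss [216. 319.]
tip [185. 260.]
```

View pics/d.png

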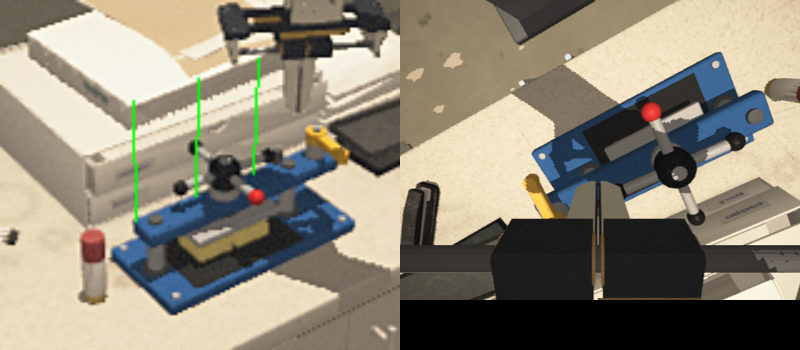

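The left half shows the printer face standing behind the x = 0.645 lines, so the gripper body stays clear. The right half (wrist view) shows the hub at (389,232), the red ball at (351,157), the opposite ball at (416,304) and the left ball at (472,197). That is within about 6 px of the prediction.

Run:
```python
from h import *
m=camera_model("wrist");im=cv2.imread("pics/w.png")
h=cv2.cvtColor(im,cv2.COLOR_BGR2HSV);k,l,st,ce=cv2.connectedComponentsWithStats(cv2.inRange(h,(0,150,90),(6,255,255))|cv2.inRange(h,(174,150,90),(180,255,255)))
i=1+np.argmax(st[1:,4]);print(st[i],ce[i])
r=onz(m,*ce[i],.124);o=onz(m,416,304,.124);L=onz(m,471,198,.124)
c=(r+o)/2;print(r,o,L,c);print(np.linalg.norm(r-c),np.degrees(np.arctan2(*(r-c)[1::-1])),np.linalg.norm(L-c),np.degrees(np.arctan2(*(L-c)[1::-1])))
k,l,st,ce=cv2.connectedComponentsWithStats(cv2.inRange(h,(18,150,90),(30,255,255)))
i=1+np.argmax(st[1:,4]);print(st[i],ce[i],onz(m,*ce[i],.125), onz(m,184,256,.125))
```

```text
[337 143  29  28 619] [351.20678514 156.11793215]
[0.45853448 0.09437593 0.124     ] [0.59260011 0.09102962 0.124     ] [0.5281124  0.15967646 0.124     ] [0.52556729 0.09270277 0.124     ]
0.06705369097917241 178.57017843942904 0.06702202439790236 87.8237198824021
[ 172  244   61   62 1423] [196.80604357 277.14265636] [ 0.4885607  -0.05280339  0.125     ] [ 0.46843024 -0.05201325  0.125     ]
```

{"api": "carry_out", "payload": {"commands": [[[1,0,0,0,0,0,-8.5],[1,0,0,0,0,0,-8.5],[1,0,0,0,0,0,-8.5],[1,-0.01,0.028,0,0,0,0],[1,0,0,0.028,0,0,0],[1,0,0,0.028,0,0,0],[1,0,0,0.028,0,0,0],[1,0,0,0.028,0,0,0],[1,0,0,0,0,0,0]]]}}

```text
t: 4.0
position: [0.4808, 0.0562, 0.1879]
tcp_rot: [[-0.999, 0.044, -0.007], [0.044, 0.999, -0.002], [0.007, -0.002, -1.0]]
contact_force: [-0.4, -1.0, -0.1]
width: 0.0008
grasp_force: 0.0
```

{"api": "carry_out", "payload": {"commands": [[[1,0,0.006,0,0,0,0],[1,0,0.006,0,0,0,0],[1,0.0022,0.0047,0,0,0,6],[1,0.0022,0.0047,0,0,0,6],[1,0.0022,0.0047,0,0,0,6],[1,0,0,0,0,0,0]]]}}

```text
t: 4.6
position: [0.4793, 0.0846, 0.1923]
tcp_rot: [[-0.938, 0.348, 0.003], [0.348, 0.938, -0.0], [-0.003, 0.001, -1.0]]
contact_force: [-0.6, -0.3, 0.2]
width: 0.0003
grasp_force: 0.3
```

{"api": "carry_out", "payload": {"commands": [[[1,0.0022,0.0047,0,0,0,6],[1,0.0022,0.0047,0,0,0,6],[1,0.0022,0.0047,0,0,0,6],[1,0.0022,0.0047,0,0,0,6],[1,0.0022,0.0047,0,0,0,6],[1,0.0022,0.0047,0,0,0,6],[1,0.0022,0.0047,0,0,0,6],[1,0.0022,0.0047,0,0,0,6],[1,0,0,0,0,0,0]]]}}

```text
t: 5.5
position: [0.4901, 0.1232, 0.1916]
tcp_rot: [[-0.371, 0.929, 0.001], [0.929, 0.371, 0.0], [-0.0, 0.001, -1.0]]
contact_force: [-1.3, -0.7, 1.0]
width: 0.0009
grasp_force: 0.6
```

```bash
cat >> h.py <<'E'
def red(f):
    m=camera_model("wrist");im=save("wrist",f)[:,:,::-1]
    h=cv2.cvtColor(im,cv2.COLOR_BGR2HSV);k,l,st,ce=cv2.connectedComponentsWithStats(cv2.inRange(h,(0,150,70),(6,255,255))|cv2.inRange(h,(174,150,70),(180,255,255)))
    for i in np.argsort(-st[1:,4])[:3]+1:
        r=onz(m,*ce[i],.124)-[.526,.0915,0];print(st[i],ce[i],r,np.linalg.norm(r[:2]),np.degrees(np.arctan2(r[1],r[0])))
def tool():
    s=read_state();p=np.array(s["position"])-[.526,.0915,0];R=np.array(s["tcp_rot"])
    print(s["t"],s["position"],"rel hub in tool",(R.T@p)[:2],"y dir",np.degrees(np.arctan2(R[1,1],R[0,1])),s["contact_force"],s["joint_pos"])
E
python3 -c "
from h import *
tool();red('pics/e.png')"
```

```text
5.5 [0.49014367 0.12323402 0.19157841] rel hub in tool [ 0.04275519 -0.02137407] y dir 21.777033888172948 [-1.32770119 -0.6617669   0.95233383] [-0.03062999  0.57051902 -0.38420232  1.9572782   0.33052442  0.6737908
 -0.24032631]
[ 304  212   45   45 1599] [325.68730457 234.41025641] [-0.02569008  0.06209214  0.124     ] 0.06719683189191257 112.47689792322109
[ 449    0   57   38 1120] [474.80357143  16.24821429] [-0.00982438  0.16103365  0.124     ] 0.16133305658737518 93.49118819398667
[508   0  33  21 294] [524.42857143   7.01360544] [0.00544284 0.17041269 0.124     ] 0.1704995836217423 88.1706431303791
```

{"api": "carry_out", "payload": {"commands": [[[1,0.0022,0.0047,0,0,0,6],[1,0.0022,0.0047,0,0,0,6],[1,0.0022,0.0047,0,0,0,6],[1,0.0022,0.0047,0,0,0,6],[1,0.0022,0.0047,0,0,0,6],[1,0.0022,0.0047,0,0,0,6],[1,0.0022,0.0047,0,0,0,6],[1,0.0022,0.0047,0,0,0,6],[1,0.0022,0.0047,0,0,0,6],[1,0.0022,0.0047,0,0,0,6]]]}}

```text
t: 6.55
position: [0.5349, 0.1398, 0.1904]
tcp_rot: [[0.621, 0.784, -0.005], [0.784, -0.621, 0.001], [-0.003, -0.004, -1.0]]
contact_force: [-3.4, 0.3, 1.3]
width: 0.0008
grasp_force: 1.4
```

{"api": "carry_out", "payload": {"commands": [[[1,0.0011,0.0023,0,0,0,3],[1,0.0011,0.0023,0,0,0,3],[1,0,0,0,0,0,0]]]}}

```text
t: 6.85
position: [0.5404, 0.1387, 0.1904]
tcp_rot: [[0.697, 0.717, -0.003], [0.717, -0.697, 0.001], [-0.002, -0.003, -1.0]]
contact_force: [-3.2, 1.2, 0.3]
width: 0.0007
grasp_force: 1.3
```

```bash
python3 -c "
from h import *
tool();red('pics/f.png')"
```

```text
6.85 [0.54040968 0.13870261 0.19042319] rel hub in tool [ 0.04357524 -0.02313929] y dir -44.185808896755326 [-3.23187726  1.23803941  0.25779258] [-0.25675403  0.61004781 -0.05089512  1.81890322  0.04158658  0.7165814
 -1.10111422]
[  27   27   83   67 2568] [66.04088785 59.12772586] [0.02405907 0.17082782 0.124     ] 0.17251372308871638 81.98329640037002
[ 305  219   45   46 1607] [326.81891724 241.59738643] [0.04515886 0.04706229 0.124     ] 0.06522409241093116 46.18240779650923
[43 83  5  5  9] [44.77777778 84.77777778] [0.01065235 0.17107498 0.124     ] 0.1714063091910735 86.43695717483595
```

{"api": "carry_out", "payload": {"commands": [[[1,0.0011,0.0023,0,0,0,3],[1,0,0,0,0,0,0],[1,0,0,0,0,0,0]]]}}

```text
t: 7.2
position: [0.5421, 0.1385, 0.1904]
tcp_rot: [[0.733, 0.68, -0.005], [0.68, -0.733, 0.001], [-0.003, -0.004, -1.0]]
contact_force: [-4.9, 1.6, -0.4]
width: 0.0002
grasp_force: 2.2
```

{"api": "carry_out", "payload": {"commands": [[[1,0.0007,0.0015,0,0,0,2],[1,0,0,0,0,0,0],[1,0,0,0,0,0,0]]]}}

```text
t: 7.5
position: [0.5426, 0.1388, 0.1904]
tcp_rot: [[0.756, 0.655, -0.007], [0.655, -0.756, 0.002], [-0.004, -0.006, -1.0]]
contact_force: [-6.0, 2.6, 2.6]
width: 0.0003
grasp_force: 3.4
```

```bash
python3 -c "
from h import *
tool();red('pics/g.png')"
```

```text
7.5 [0.54261699 0.13880767 0.1903615 ] rel hub in tool [ 0.04283881 -0.02607876] y dir -49.086821956572734 [-6.01025909  2.63834352  2.59249865] [-0.26940921  0.61338494 -0.02834782  1.81124907  0.01815904  0.72319607
 -1.16300525]
[  11   52   87   65 2419] [50.88259611 82.54237288] [0.02557937 0.16974012 0.124     ] 0.17165667470513168 81.4301693157323
[ 302  219   45   45 1616] [323.83910891 241.23638614] [0.04642909 0.04570965 0.124     ] 0.06515391401753298 44.55262890145332
[81 99 18 14 82] [ 89.62195122 105.5       ] [0.02808917 0.1538869  0.124     ] 0.15642947321996367 79.65561050567788
```

{"api": "carry_out", "payload": {"commands": [[[1,0,0.004,0,0,0,0],[1,0,0.004,0,0,0,0],[1,0,0,0,0,0,0],[1,0,0,0,0,0,0]]]}}

```text
t: 7.95
position: [0.5434, 0.1381, 0.1904]
tcp_rot: [[0.753, 0.658, -0.017], [0.658, -0.753, 0.009], [-0.007, -0.017, -1.0]]
contact_force: [-15.6, 10.1, 8.1]
width: 0.0003
grasp_force: 9.1
```

```bash
python3 -c "
from h import *
tool();red('pics/g2.png')"
```

```text
7.95 [0.5434345  0.13806072 0.1904128 ] rel hub in tool [ 0.04248134 -0.02687633] y dir -48.825934723372775 [-15.63342392  10.05145631   8.07198072] [-0.25850664  0.61647751 -0.03714991  1.80412468  0.0126855   0.73479443
 -1.15055067]
[  14   51   85   64 2481] [53.3018944  81.46674728] [0.02585119 0.16930872 0.124     ] 0.17127091859271193 81.31874625456481
[ 301  219   46   46 1624] [323.43226601 241.46243842] [0.04645099 0.04568637 0.124     ] 0.0651531974445578 44.524527852067536
[44 95  5  2  5] [46.  95.6] [0.01938563 0.16878505 0.124     ] 0.1698946595638017 83.44806112375056
```

{"api": "carry_out", "payload": {"commands": [[[1,0,-0.009,0,0,0,0],[1,0,-0.009,0,0,0,0],[1,0,0,0,0,0,0],[1,0,0,-0.035,0,0,0],[1,0,0,-0.035,0,0,0],[1,0,0,0,0,0,-8.5],[1,0,0,0,0,0,-8.5],[1,0,0,0,0,0,-8.5],[1,0,0,0,0,0,-8.5],[1,0,0,0,0,0,-8.5]]]}}

```text
t: 9.0
position: [0.5405, 0.1431, 0.2612]
tcp_rot: [[0.115, 0.993, 0.003], [0.993, -0.115, -0.0], [0.0, 0.003, -1.0]]
contact_force: [0.1, -0.5, -0.6]
width: 0.0004
grasp_force: 0.0
```

Run:
```python
from h import *
tool();red('pics/i.png')
s=read_state();R=np.array(s["tcp_rot"]);print("to lock start:",R.T@(np.array([.483,-.082,s["position"][2]])-s["position"]))
```

```text
9.0 [0.5405382  0.14308363 0.26119388] rel hub in tool [0.05294175 0.00929633] y dir -6.587665632464021 [ 0.0973725  -0.48073579 -0.56666846] [-0.14800827  0.52641231 -0.22983853  1.74304013  0.14984366  0.88644963
 -0.55742831]
[312 218  31  31 712] [327.05196629 232.75561798] [0.04637379 0.046074   0.124     ] 0.06537079718148 44.81420105245087
[228   0  42  40 648] [251.65432099  18.68055556] [0.01505808 0.17403345 0.124     ] 0.17468367657859896 85.05485339502926
[224   0  14  12 105] [229.08571429   5.18095238] [0.00395948 0.18184529 0.124     ] 0.18188839233511442 88.75264456061755
to lock start: [-2.29872486e-01 -3.20950991e-02 -9.18994884e-05]
```

{"api": "carry_out", "payload": {"commands": [[[1,-0.046,-0.0064,0,0,0,0],[1,-0.046,-0.0064,0,0,0,0],[1,-0.046,-0.0064,0,0,0,0],[1,-0.046,-0.0064,0,0,0,0],[1,-0.046,-0.0064,0,0,0,0],[1,0,0,0,0,0,0]]]}}

```text
t: 9.65
position: [0.4783, -0.0895, 0.2608]
tcp_rot: [[0.137, 0.991, -0.001], [0.991, -0.137, -0.006], [-0.006, 0.0, -1.0]]
contact_force: [0.8, -0.3, 1.1]
width: 0.0004
grasp_force: 0.0
```

Run:
```python
from h import *
tool();m=camera_model("wrist");im=save("wrist","pics/j.png")[:,:,::-1]
h=cv2.cvtColor(im,cv2.COLOR_BGR2HSV);k,l,st,ce=cv2.connectedComponentsWithStats(cv2.inRange(h,(18,150,90),(30,255,255)))
i=1+np.argmax(st[1:,4]);print(st[i],ce[i])
c=np.argwhere(l==i)[:,::-1].astype(np.float32);W=np.array([onz(m,*p,.129)[:2] for p in c[::5]],np.float32)
print(cv2.minAreaRect(W))
print("tip pose",proj(m,(.483,-.082,.106)),proj(m,(.531,-.06,.122)))
```

```text
9.65 [ 0.47830658 -0.08950809  0.26081058] rel hub in tool [-0.18732989 -0.02245064] y dir -7.849709691788151 [ 0.7970432  -0.28464644  1.11347045] [ 0.29259164  0.42491088 -0.21790336  1.9348485   0.13328373  0.79516905
 -0.13706983]
[ 240  146  134   49 3538] [310.03391747 171.60316563]
((0.5012860298156738, -0.05191797763109207), (0.028699545189738274, 0.07777997851371765), 79.10199737548828)
tip pose (np.float64(282.5090688982599), np.float64(208.48719449970764)) (np.float64(355.87896392722337), np.float64(172.2811246640569))
```

View pics/j.png

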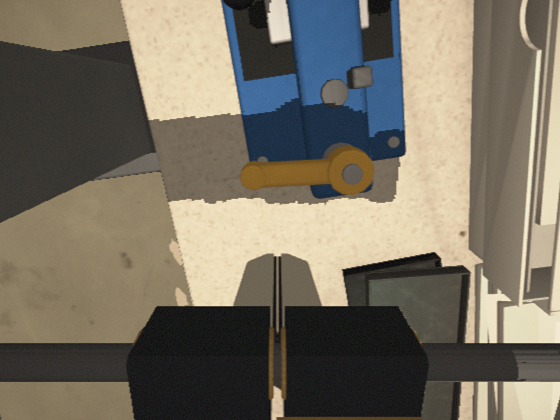

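The wrist picture shows the yellow arm with its boss at (351,172) and tip at (252,176), pointing at about 174° in the world. The fingers are clear of it on the right-hand side.

{"api": "carry_out", "payload": {"commands": [[[1,0,0.004,0.023,0,0,0],[1,0,0,0.023,0,0,0],[1,0,0,0.023,0,0,0],[1,0,0,0,0,0,0],[1,0.006,0,0,0,0,0],[1,0.006,0,0,0,0,0],[1,0.006,0,0,0,0,0],[1,0,0,0,0,0,0]]]}}

```text
t: 10.5
position: [0.4862, -0.0622, 0.1927]
tcp_rot: [[0.119, 0.993, 0.001], [0.993, -0.119, -0.0], [-0.0, 0.001, -1.0]]
contact_force: [-0.6, -0.1, 0.7]
width: 0.0003
grasp_force: 0.4
```

{"api": "carry_out", "payload": {"commands": [[[1,0.0048,-0.0013,0,0,0,6],[1,0.0048,-0.0013,0,0,0,6],[1,0.0048,-0.0013,0,0,0,6],[1,0.0048,-0.0013,0,0,0,6],[1,0.0048,-0.0013,0,0,0,6],[1,0.0048,-0.0013,0,0,0,6],[1,0,0,0,0,0,0]]]}}

```text
t: 11.2
position: [0.4899, -0.0333, 0.1922]
tcp_rot: [[0.68, 0.733, 0.001], [0.733, -0.68, -0.0], [0.001, 0.001, -1.0]]
contact_force: [-1.0, -1.0, -0.6]
width: 0.0009
grasp_force: 0.3
```

Run:
```python
from h import *
tool();s=read_state();print(np.array(s["tcp_rot"]).T@(np.array(s["position"])-[.5285,-.06,.19]));save("wrist","pics/k.png")
```

```text
11.2 [ 0.48987743 -0.0333092   0.19223911] rel hub in tool [-0.11593079  0.05857003] y dir -42.825059062722 [-0.98101528 -0.98362632 -0.6008906 ] [ 0.02945305  0.52616959 -0.00890655  2.00316768  0.008034    0.61085697
 -0.73226127]
[-0.00667632 -0.04646782 -0.00229867]
```

View pics/k.png

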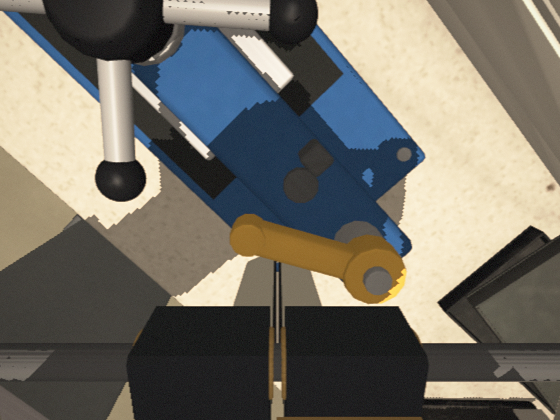

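The picture shows the arm swung round, boss at (377,280) and tip at (248,235), pointing at about 118°. About 27° remain.

{"api": "carry_out", "payload": {"commands": [[[1,0.0048,-0.0005,0,0,0,6],[1,0.0048,-0.0005,0,0,0,6],[1,0.0048,-0.0005,0,0,0,6],[1,0.0048,-0.0005,0,0,0,6],[1,0,0,0,0,0,0]]]}}

```text
t: 11.75
position: [0.5032, -0.02, 0.1918]
tcp_rot: [[0.919, 0.395, -0.0], [0.395, -0.919, 0.0], [-0.0, -0.0, -1.0]]
contact_force: [-2.0, -0.3, 0.3]
width: 0.0002
grasp_force: 0.5
```

{"api": "carry_out", "payload": {"commands": [[[1,0.0032,-0.0003,0,0,0,4],[1,0,0,0,0,0,0],[1,0,0,0,0,0,0]]]}}

```text
t: 12.05
position: [0.5056, -0.0186, 0.1917]
tcp_rot: [[0.944, 0.331, -0.001], [0.331, -0.944, 0.001], [-0.0, -0.001, -1.0]]
contact_force: [-1.2, 0.2, -0.0]
width: 0.0007
grasp_force: 0.8
```

{"api": "carry_out", "payload": {"commands": [[[1,0.003,0,0,0,0,0],[1,0,0,0,0,0,0],[1,0,0,0,0,0,0]]]}}

```text
t: 12.35
position: [0.5067, -0.0183, 0.1915]
tcp_rot: [[0.944, 0.329, -0.006], [0.329, -0.944, 0.0], [-0.005, -0.002, -1.0]]
contact_force: [-4.8, -1.1, 3.6]
width: 0.0004
grasp_force: 2.8
```

Run:
```python
from h import *
tool();s=read_state();print(np.array(s["tcp_rot"]).T@(np.array(s["position"])-[.5285,-.06,.19]));save("wrist","pics/l.png")
```

```text
12.35 [ 0.50667876 -0.01827263  0.1914988 ] rel hub in tool [-0.05533766  0.09691597] y dir -70.81377533904507 [-4.7623498  -1.09018368  3.56094125] [-0.09938526  0.55120296  0.1365915   1.95993742 -0.11939578  0.64376539
 -1.1226835 ]
[-0.00690323 -0.04658406 -0.00136268]
```

View pics/l.png

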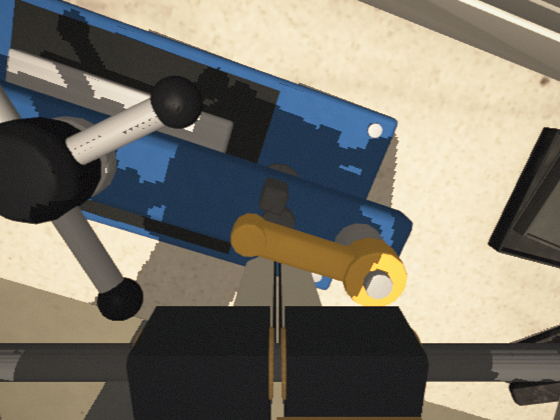

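The arm now lies parallel to the beam and points at the hub, near the stop post at (272,195). I'll press a little harder to confirm it has stopped.

{"api": "carry_out", "payload": {"commands": [[[1,0.004,0,0,0,0,0],[1,0.003,0,0,0,0,0],[1,0,0,0,0,0,0],[1,0,0,0,0,0,0]]]}}

```text
t: 12.8
position: [0.5081, -0.0177, 0.191]
tcp_rot: [[0.945, 0.326, -0.019], [0.326, -0.945, -0.001], [-0.018, -0.005, -1.0]]
contact_force: [-14.5, -3.5, 11.1]
width: 0.0008
grasp_force: 7.6
```

{"api": "carry_out", "payload": {"commands": [[[1,-0.01,0,0,0,0,0],[1,-0.015,0,0,0,0,0],[1,0,0,0,0,0,0],[1,0,0,-0.03,0,0,0],[1,0,0,-0.04,0,0,0],[1,0,0,-0.04,0,0,0],[1,0,0,0,0,0,0]]]}}

```text
t: 13.5
position: [0.4961, -0.0238, 0.3074]
tcp_rot: [[0.944, 0.329, 0.016], [0.329, -0.944, 0.0], [0.015, 0.005, -1.0]]
contact_force: [0.5, -0.7, -0.4]
width: 0.0007
grasp_force: 0.0
```

Run:
```python
from h import *
tool();red("pics/m.png");m=camera_model("wrist");im=cv2.imread("pics/m.png")
h=cv2.cvtColor(im,cv2.COLOR_BGR2HSV);k,l,st,ce=cv2.connectedComponentsWithStats(cv2.inRange(h,(18,150,70),(30,255,255)))
i=1+np.argmax(st[1:,4]);print(st[i],ce[i])
W=np.array([onz(m,*p,.129)[:2] for p in np.argwhere(l==i)[::4,::-1]]);b=W[W[:,1]<-.055].mean(0);t=W[W[:,1]>-.01].mean(0);print(b,t,np.degrees(np.arctan2(t[1]-b[1],t[0]-b[0])))
```

```text
13.5 [ 0.49614344 -0.02382025  0.30742644] rel hub in tool [-0.06160811  0.10061696] y dir -70.79964500262234 [ 0.48420637 -0.7156878  -0.44955737] [-0.11964642  0.37037323  0.17129845  1.86330952 -0.07986526  0.89889702
 -1.14659407]
[ 65  16  34  31 740] [80.27432432 30.32432432] [0.04710238 0.0474134  0.124     ] 0.06683311234776095 45.18853685532116
[ 246  155  104   55 2286] [299.97244094 179.62860892]
[ 0.52480976 -0.06231972] [ 0.52453995 -0.00127279] 90.25322842688682
```

View pics/m.png

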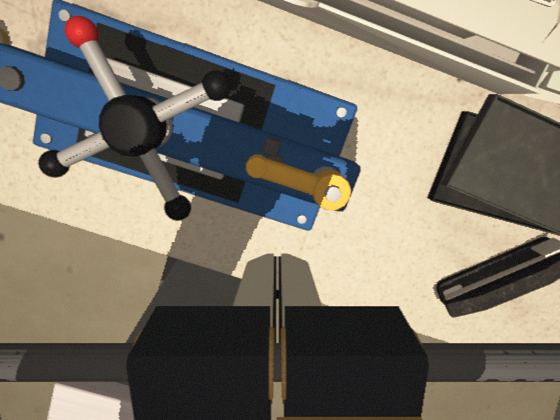

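The wheel is at its stop, with the red ball at (80,30) bearing 45°. The arm, from boss (333,192) to tip (257,166), points along the beam at the hub, and the robot is clear of everything.

```bash
python3 -c "
from rig import sign_off
print(sign_off())"
```

```text
the job is handed in; nothing more can be done
None
```

I pushed the clamp wheel clockwise to its stop, then the locking arm to its stop so it points at the hub; both held when pressed further. The job is handed in with the robot clear, but no verdict came back, and I did not measure the note blocks or the other items afterwards.

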